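# Draw the loose hatch of a slide-drying chamber tight

### The arm

A 7-joint arm with a two-finger parallel gripper is mounted at the origin on the work surface. World frame = base frame: x ahead of the robot, y to its left, z up, the work surface at z = 0. Lengths are in m, angles in rad, forces in N, time in s.
With the tool pointing down it reaches from about 0.425 to 0.875 m from the base axis. Payload 4.7 kg.
Tool frame: the origin (TCP) lies where the fingers leave the gripper's body, on its centre line; the fingertips stand 70 mm ahead of it and the grasp point (between the pads) lies 51 mm ahead of it; z points along the fingers, y is the line along which they close (so a half turn about z gives the same grasp; the last joint's range is limited). The gripper opens to 87 mm and grips with 3 to 60 N. Pads are 19 mm wide; open, the fingers measure 117 mm over their backs; the gripper's body (75 mm by 190 mm) begins 51 mm behind the grasp point.
Start: joints at [-1.272, 0.321, -0.07, 1.45, 0.023, 1.371, -0.057], TCP at [0.183, 0.624, 0.292] pointing down, gripper open.
Joint ranges: [-2.86, 2.86], [-0.3, 2.09], [-1.38, 1.24], [0.06, 2.45], [-1.56, 4.7], [0.09, 2.05], [-2.69, 2.69]. Speed limits (rad/s): [2.57, 2.57, 3.14, 3.14, 3.14, 3.14, 3.14].

### API

Orientations are given as a rotation vector (axis times angle).
In Python, from bench import ctrl gives the robot as it stands.
- The arm moves only by the tool play_rows, never from a script. Its argument "increments" is a list that holds one entry, the list of rows, each a list of 7 numbers: the shift along the tool's x, y, z as a fraction of full scale, then the turn, a rotation vector about the tool's x, y, z as a fraction of full scale, then the gripper command: -1 is shut, 1 is fully open, values between are in proportion. A call has 1 to 8 rows; each row is the pose to reach, as a shift and turn from the pose commanded when the call began, along the tool's axes at that moment; what a row does not reach only later rows make up. Full scale, the value 1, is 0.1 m for a shift and 90 degrees for a turn. A row lasts 1/10 s, in which the tool goes at most 50 mm and 8.59 degrees, less where a joint would pass 70% of its speed; a pose out of reach is approached as far as the arm can. A call with a number of a shift or a turn outside -1 to 1 is refused whole. A call with a gripper value outside its range is refused whole. The fingers move at their own pace and stop on an object; "squeeze" is the grip in N (left out, the last holds). Time passes only in rows, so rows that repeat a pose let the fingers close. It gives the time, the measured TCP pose, the force, the opening and the grip force at its end, in the units of the state.
- ctrl.get_state(): the state, without advancing time (a new reading comes with each control period).
- ctrl.get_image(name): name is "scene" or "top" or "wrist"; returns the picture (384x512x3 uint8, red, green, blue); there is no depth.
- ctrl.get_calibration(name): a dict with "vertical_fov" (degrees; the focal length in pixels is half the picture's height over the tangent of half this angle, whatever the lens; pixels are square), "cx", "cy" (the principal point, pixels), "dist_coeffs" ([k1, k2, p1, p2, k3] as OpenCV has them; the pictures are not rectified), "R" (3x3) and "t" (3): a world point X has camera coordinates R X + t; the wrist camera has in their place "T_tool_cam" (4x4, takes a point from camera to tool coordinates, whose origin is the TCP and whose axes are the flange's). Camera axes: x right, y down, z forward; pixel columns grow to the right and rows downward; lengths in m; the calibration is good to about 2 mm. A picture is of the moment at which its call begins: read the wrist's pose just before it. get_calibration takes no time and is no camera call.
- ctrl.close_job(): hands the job in; it is judged then, once.
The state is a dict: "time": time; "joint_positions": joint angles; "qd": joint speeds; "joint_torque": joint torques, N m; "position": TCP position; "tool_rot": TCP orientation; "ft_force": force on the tool from outside, world axes, zero at the start; "torque": the same for the moment, N m; "grip_width": opening from 0.0 (shut) to 1.0 (fully open); "grip_force": force on a finger pad.
Only numpy, scipy, OpenCV 4.12 (cv2) and the standard library are available. Lean on these libraries where they do the work, as an engineer would, in place of code of your own. Each camera call takes 0.05 s, during which the arm holds its last target. There are 200 camera calls.

### The job

Two identical slide-drying chambers stand on the bench, and the hatch of one of them is still standing up off its gasket, with its T-handle undone. Turn that T-handle clockwise (seen from above) as far as it goes, so that the hatch is drawn down tight, and let go of it. Leave the other chamber's T-handle, which is already tight, as it is.

Things in the scene. Friction and masses are not known exactly. Their poses are not given: they have to be found in the camera images.
- loose_grip (a point): Centre of the black crossbar (90 mm long, 16 wide, 18 high) of the T-handle on the loose chamber, on its turning axis. Bar along own x; own z is the turning axis, upright within 3 degrees. Bar underside 29 mm above the hatch, on a 16 mm stem, near the middle of the hatch's front edge. Bar centre 165 mm above the bench when tight, 9 mm higher when fully undone: it sinks as it is turned.
- loose_latch (a joint): Turn of that T-handle, rad, growing clockwise seen from above. 0 = undone, bar front to back; 1.57 = tight, bar side to side; stop at 1.6. Starts at 0.1 to 0.4, stays where it is left, needs at most 0.2 N m. Its cam draws the hatch down in proportion to the turn, 9 mm in all at the handle.
- loose_lip (a point): Middle of the top front edge of the loose chamber's flat hatch, hinged at its back; 127 mm above the bench when drawn tight on its gasket, up to 11 mm higher when undone; 46 mm in front of the handle's axis. Moves only with the latch, not by pushing. The chamber is a fixed white box 220 deep, 200 wide, 127 mm high, its front towards the robot within 0.2 rad of square.
- tight_latch (a joint): Turn of the other, identical chamber's T-handle, same sense: about 1.57 = tight, bar side to side; to be left as it is. The chambers stand side by side, one left and one right of the robot's midline, either way round; handles at least 300 mm apart.

How it is judged:
By the outcome, as a careful person would: the job done as asked, in the order asked, and still so for the second after the job is handed in, with the robot touching nothing.
It also fails if it takes over 35 s, if anything falls off the work surface, if the arm or the gripper's body presses on something with over 40 N, if the wrist force passes 120 N, or if a joint passes its speed limit or range.

## Working session

There is one attempt and no reset: what is moved stays moved. The work goes in short steps, Python scripts to look and compute and a tool call to move; the robot and the scene stay as the last step left them, time stands still between calls to the robot, and variables do not carry over. Pictures are saved under pics/ and viewed, at most 10 in all, crops included, and the job is handed in when it is done.

Besides the shell and the picture viewer there is one more tool, called after "Request:" as a command line: name --argument value ..., lists and objects as JSON in quotes. play_rows: Moves the arm, as the interface text tells. Shift numbers are shares of 0.1 m and turn numbers shares of 90 degrees, none past 1 either way. Its arguments: {"type":"object","properties":{"increments":{"type":"array"},"squeeze":{"type":"number"}},"required":["increments"]}

```bash
mkdir -p pics
cat > h.py <<'E'
import numpy as np, cv2
from bench import ctrl
def K(c):
    f=192/np.tan(np.radians(c["vertical_fov"])/2); return np.array([[f,0,c["cx"]],[0,f,c["cy"]],[0,0,1]])
def cam(name,s=None):
    c=ctrl.get_calibration(name)
    if name=="wrist":
        T=np.array(c["T_tool_cam"]); Rw=cv2.Rodrigues(np.array(s["tool_rot"],float))[0]
        Rc=Rw@T[:3,:3]; o=Rw@T[:3,3]+np.array(s["position"])
    else:
        R=np.array(c["R"]); Rc=R.T; o=-R.T@np.array(c["t"])
    return c,Rc,o
def onplane(name,px,z,s=None):
    c,Rc,o=cam(name,s)
    u=cv2.undistortPoints(np.array(px,float).reshape(-1,1,2),K(c),np.array(c["dist_coeffs"],float)).reshape(-1,2)
    d=np.c_[u,np.ones(len(u))]@Rc.T
    return o+d*((z-o[2])/d[:,2])[:,None]
def snap(name,fn):
    im=ctrl.get_image(name); cv2.imwrite("pics/"+fn,im[:,:,::-1]); return im
E
python3 - <<'E'
from h import *
snap("top","t0.png"); snap("scene","s0.png")
s=ctrl.get_state(); print({k:np.round(v,3) for k,v in s.items()})
for n in("top","scene"): c,R,o=cam(n); print(n,o.round(3),R.round(2).tolist(),c["vertical_fov"],c["dist_coeffs"])
E
```

```text
{'time': np.float64(0.1), 'joint_positions': array([-1.272,  0.322, -0.07 ,  1.452,  0.023,  1.371, -0.057]), 'qd': array([ 0.   , -0.002, -0.   , -0.002, -0.001, -0.002, -0.   ]), 'joint_torque': array([-0.0000e+00, -4.9257e+01, -4.0600e-01, -3.1340e+01, -6.4000e-02,
        3.9000e-02,  0.0000e+00]), 'position': array([0.183, 0.623, 0.291]), 'tool_rot': array([-4.46e-01, -3.11e+00,  3.00e-03]), 'ft_force': array([-0.569,  0.175, -0.151]), 'torque': array([-0.019,  0.017, -0.015]), 'grip_force': np.float64(0.0), 'grip_width': np.float64(1.0)}
top [ 0.42  -0.022  1.002] [[-0.03, -0.99, 0.13], [-1.0, 0.03, 0.01], [-0.02, -0.13, -0.99]] 50.573361663925716 [-0.13598853  0.          0.          0.          0.        ]
scene [ 0.794 -0.255  0.763] [[0.73, 0.58, -0.36], [0.68, -0.62, 0.38], [0.0, -0.52, -0.85]] 54.02600264482509 [-0.0036857  0.         0.         0.         0.       ]
```

View pics/t0.png

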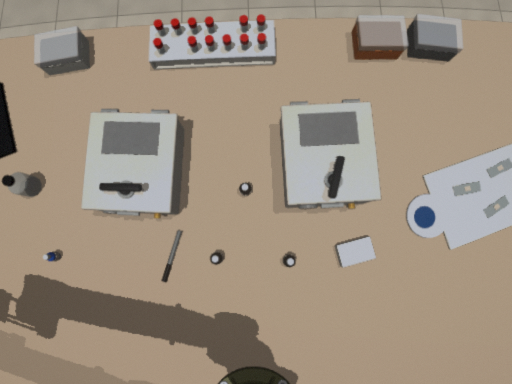

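View pics/s0.png

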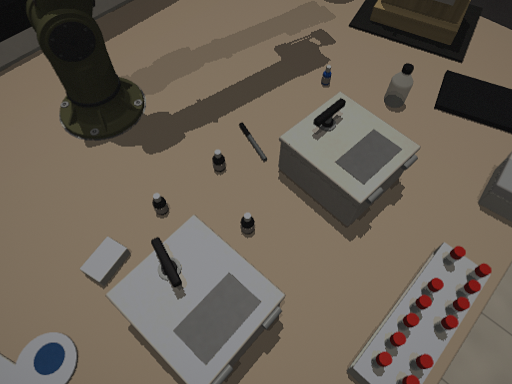

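The top view shows the loose chamber on the right: its bar runs roughly front to back, from about (340,157) to (334,197). The tight chamber is on the left with its bar side to side at about (120,187). Next I'll segment the loose bar and the chamber.

```bash
cat > m.py <<'E'
from h import *
def bar(name,roi,z,s=None,thr=50):
    im=cv2.imread("pics/"+name[1]); g=im.max(2); x0,y0,x1,y1=roi
    m=np.zeros_like(g); m[y0:y1,x0:x1]=(g[y0:y1,x0:x1]<thr)
    n,l,st,ce=cv2.connectedComponentsWithStats(m); i=1+st[1:,4].argmax()
    ys,xs=np.where(l==i); r=cv2.minAreaRect(np.c_[xs,ys].astype(np.float32))
    b=cv2.boxPoints(r); P=onplane(name[0],b,z,s)
    e=[P[1]-P[0],P[2]-P[1]]; L=[np.linalg.norm(v) for v in e]; v=e[int(L[1]>L[0])]
    a=np.degrees(np.arctan2(v[1],v[0])); print(name,"area",st[i,4],"ctr",P.mean(0).round(4),"size",np.round(L,4),"world ang deg",a.round(1)%180, "px",np.round(b).tolist())
E
python3 - <<'E'
from m import *
for t in(40,60): 
  bar(("top","t0.png"),(310,145,365,205),0.178,thr=t)
  bar(("scene","s0.png"),(145,230,190,295),0.178,thr=t)
  bar(("top","t0.png"),(90,175,148,200),0.17,thr=t)
print(onplane("top",[(373,106),(282,107),(287,206),(379,200)],0.13).round(3))
E
```

```text
Traceback (most recent call last):
  File "m.py", line 5, in bar
    n,l,st,ce=cv2.connectedComponentsWithStats(m); i=1+st[1:,4].argmax()
                                                       ~~~~~~~~~~~~~~~^^
ValueError: attempt to get argmax of an empty sequence
```

Run:
```python
from m import *
im=cv2.imread("pics/t0.png"); print(im.shape, im[177,325:350].max(1), im[187,105:115].max(1))
for f in [lambda t:bar(("top","t0.png"),(310,145,365,205),0.178,thr=t),lambda t:bar(("scene","s0.png"),(145,230,190,295),0.178,thr=t),lambda t:bar(("top","t0.png"),(90,175,148,200),0.17,thr=t)]:
  for t in (40,60,80):
    try:f(t)
    except ValueError:print("none",t)
print(onplane("top",[(373,106),(282,107),(287,206),(379,200)],0.13).round(3))
```

```text
(384, 512, 3) [137 130 108  74  46  45  49  44  44  44  47  50  47  47  50  73 124 167
 184 186 186 185 186 187 186] [42 43 47 45 47 47 46 47 48 48]
none 40
('top', 't0.png') area 322 ctr [ 0.542  -0.1838  0.178 ] size [0.0864 0.0227] world ang deg 162.9 px [[324.0, 195.0], [334.0, 155.0], [345.0, 158.0], [335.0, 198.0]]
('top', 't0.png') area 365 ctr [ 0.5423 -0.1837  0.178 ] size [0.0879 0.0242] world ang deg 162.9 px [[323.0, 195.0], [334.0, 154.0], [345.0, 157.0], [335.0, 198.0]]
('scene', 's0.png') area 531 ctr [ 0.5436 -0.188   0.178 ] size [0.0233 0.0931] world ang deg 158.8 px [[150.0, 240.0], [164.0, 235.0], [183.0, 284.0], [170.0, 289.0]]
('scene', 's0.png') area 586 ctr [ 0.5459 -0.1889  0.178 ] size [0.0245 0.1004] world ang deg 159.1 px [[150.0, 240.0], [164.0, 234.0], [185.0, 287.0], [171.0, 292.0]]
('scene', 's0.png') area 639 ctr [ 0.5463 -0.1902  0.178 ] size [0.0255 0.1037] world ang deg 166.2 px [[146.0, 243.0], [159.0, 235.0], [188.0, 285.0], [175.0, 293.0]]
('top', 't0.png') area 2 ctr [0.5301 0.221  0.17  ] size [0.     0.0021] world ang deg 0.4 px [[140.0, 189.0], [140.0, 189.0], [140.0, 188.0], [140.0, 188.0]]
('top', 't0.png') area 297 ctr [0.5324 0.2636 0.17  ] size [0.0897 0.0211] world ang deg 88.2 px [[100.0, 183.0], [141.0, 183.0], [141.0, 193.0], [100.0, 193.0]]
('top', 't0.png') area 348 ctr [0.5314 0.2636 0.17  ] size [0.0897 0.0232] world ang deg 88.2 px [[100.0, 183.0], [141.0, 183.0], [141.0, 194.0], [100.0, 194.0]]
[[ 0.706 -0.291  0.13 ]
 [ 0.709 -0.086  0.13 ]
 [ 0.487 -0.087  0.13 ]
 [ 0.494 -0.288  0.13 ]]
```

The loose grip sits at about (0.543, -0.185), with the bar at about -18 degrees and the hatch yaw near 0. I'll move over while keeping the tool orientation, whose y axis is already across the bar.

Request:
play_rows --increments '[[[-1,0,0,0,0,0,1],[-1,0,0,0,0,0,1],[-1,0,0,0,0,0,1]]]'

```text
time: 0.4
position: [0.2889, 0.5912, 0.2915]
tool_rot: [0.465, 3.1, -0.004]
ft_force: [0.8, -0.8, -1.1]
grip_width: 0.997
grip_force: 0.0
```

Request:
play_rows --increments '[[[-1,0,0,0,0,0,1],[-1,0,0,0,0,0,1],[-1,0,0,0,0,0,1]]]'

```text
time: 0.7
position: [0.3844, 0.5621, 0.2914]
tool_rot: [0.465, 3.1, -0.006]
ft_force: [-0.1, -0.7, -1.3]
grip_width: 0.998
grip_force: 0.0
```

Request:
play_rows --increments '[[[-1,-1,0,0,0,0,1],[-1,-1,0,0,0,0,1],[-1,-1,0,0,0,0,1],[-1,-1,0,0,0,0,1]]]'

```text
time: 1.1
position: [0.4479, 0.436, 0.2924]
tool_rot: [0.464, 3.104, -0.006]
ft_force: [0.3, 0.4, -0.4]
grip_width: 1.002
grip_force: 0.0
```

Request:
play_rows --increments '[[[-1,-1,0,0,0,0,1],[-1,-1,0,0,0,0,1],[-1,-1,0,0,0,0,1],[-1,-1,0,0,0,0,1]]]'

```text
time: 1.5
position: [0.5143, 0.3119, 0.2923]
tool_rot: [0.464, 3.104, -0.006]
ft_force: [-0.3, -0.2, 0.1]
grip_width: 1.0
grip_force: 0.0
```

Request:
play_rows --increments '[[[-1,-1,0,0,0,0,1],[-1,-1,0,0,0,0,1],[-1,-1,0,0,0,0,1],[-1,-1,0,0,0,0,1]]]'

```text
time: 1.9
position: [0.581, 0.188, 0.2921]
tool_rot: [0.463, 3.105, -0.006]
ft_force: [-0.1, -0.4, 0.1]
grip_width: 1.0
grip_force: 0.0
```

Request:
play_rows --increments '[[[0,-1,0,0,0,0,1],[0,-1,0,0,0,0,1],[0,-1,0,0,0,0,1],[0,-1,0,0,0,0,1]]]'

```text
time: 2.3
position: [0.5498, 0.0994, 0.2924]
tool_rot: [-0.449, -3.109, -0.002]
ft_force: [-0.3, 0.8, 0.2]
grip_width: 1.0
grip_force: 0.0
```

Request:
play_rows --increments '[[[0,-1,0,0,0,0,1],[0,-1,0,0,0,0,1],[0,-1,0,0,0,0,1],[0,-1,0,0,0,0,1]]]'

```text
time: 2.7
position: [0.5223, 0.0046, 0.2924]
tool_rot: [0.446, 3.109, 0.002]
ft_force: [-0.8, 0.3, -0.5]
grip_width: 0.999
grip_force: 0.0
```

```bash
cat > st.py <<'E'
from h import *
s=ctrl.get_state(); print({k:np.round(v,3).tolist() for k,v in s.items() if k in("time","position","tool_rot","joint_positions","ft_force","torque","grip_width","grip_force")})
R=cv2.Rodrigues(np.array(s["tool_rot"],float))[0]; print(R.round(3).tolist())
E
python3 st.py
python3 - <<'E'
from m import *
print(cam("wrist",ctrl.get_state())[2]); snap("wrist","w1.png")
E
```

```text
{'time': 2.7, 'joint_positions': [-0.409, 0.043, 0.362, 1.778, -0.017, 1.323, 1.243], 'position': [0.522, 0.005, 0.292], 'tool_rot': [0.446, 3.109, 0.002], 'ft_force': [-0.77, 0.309, -0.462], 'torque': [0.106, -0.077, -0.009], 'grip_force': 0.0, 'grip_width': 0.999}
[[-0.96, 0.281, 0.001], [0.281, 0.96, 0.001], [-0.0, 0.001, -1.0]]
[0.4468614  0.02680902 0.38350936]
```

View pics/w1.png

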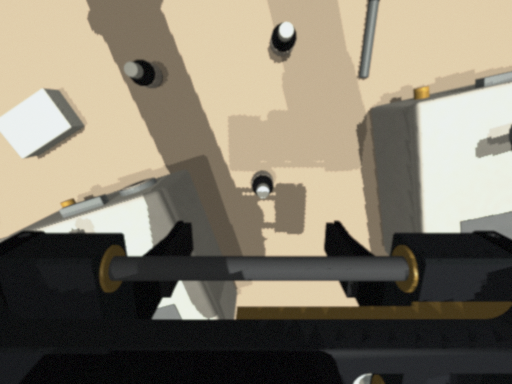

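The wrist view looks towards the robot side, so the bar is out of view. The fingers are at about (180,240) and (335,240). I'll overshoot the bar a little to see it.

Request:
play_rows --increments '[[[-0.62,-0.88,0,0,0,0,1],[-0.62,-0.88,0,0,0,0,1],[-0.62,-0.88,0,0,0,0,1]]]'

```text
time: 3.05
position: [0.5582, -0.1025, 0.2922]
tool_rot: [0.452, 3.108, -0.006]
ft_force: [-0.7, -0.7, -0.0]
grip_width: 1.0
grip_force: 0.0
```

Request:
play_rows --increments '[[[-0.62,-0.88,0,0,0,0,1],[-0.62,-0.88,0,0,0,0,1],[-0.62,-0.88,0,0,0,0,1],[-0.62,-0.88,0,0,0,0,1]]]'

```text
time: 3.45
position: [0.5925, -0.1999, 0.2912]
tool_rot: [-0.447, -3.108, 0.0]
ft_force: [0.4, 1.5, -0.6]
grip_width: 1.003
grip_force: 0.0
```

```bash
python3 st.py
python3 - <<'E'
from m import *
snap("wrist","w2.png")
E
```

```text
{'time': 3.45, 'joint_positions': [-0.145, 0.289, 0.528, 1.536, -0.147, 1.358, 1.682], 'position': [0.592, -0.2, 0.291], 'tool_rot': [-0.447, -3.108, 0.0], 'ft_force': [0.372, 1.526, -0.617], 'torque': [0.088, -0.015, -0.041], 'grip_force': 0.0, 'grip_width': 1.003}
[[-0.96, 0.282, -0.002], [0.282, 0.96, -0.0], [0.001, -0.001, -1.0]]
```

View pics/w2.png

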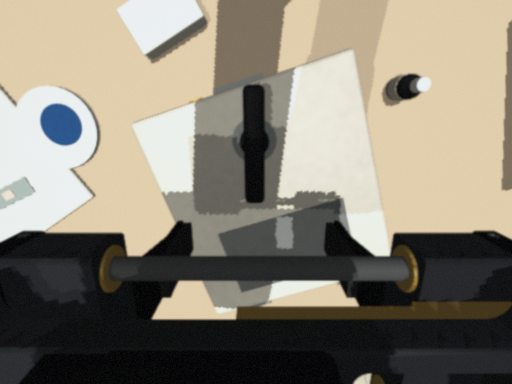

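The bar is clearly visible, running from (254,86) to (255,201), with the stem collar at about (254,140). The hatch's front edge runs from (134,124) to (353,50).

Run:
```python
from m import *
s=ctrl.get_state()
for t in (22,30,40): bar(("wrist","w2.png"),(235,75,275,212),0.181,s,t)
P=onplane("wrist",[(134,124),(353,50),(250,85)],0.136,s); print(P.round(4)); d=P[1]-P[0]; print(np.degrees(np.arctan2(d[1],d[0])),np.linalg.norm(d))
print(onplane("wrist",[(254,140)],0.137,s))
```

```text
('wrist', 'w2.png') area 1734 ctr [ 0.5407 -0.1855  0.181 ] size [0.0174 0.0845] world ang deg 164.3 px [[242.0, 86.0], [267.0, 86.0], [267.0, 201.0], [242.0, 201.0]]
('wrist', 'w2.png') area 2242 ctr [ 0.5406 -0.1858  0.181 ] size [0.0181 0.0845] world ang deg 164.3 px [[241.0, 86.0], [267.0, 86.0], [267.0, 201.0], [241.0, 201.0]]
('wrist', 'w2.png') area 2369 ctr [ 0.5407 -0.1855  0.181 ] size [0.0188 0.086 ] world ang deg 164.3 px [[241.0, 85.0], [268.0, 85.0], [268.0, 202.0], [241.0, 202.0]]
[[ 0.4966 -0.2844  0.136 ]
 [ 0.4924 -0.0871  0.136 ]
 [ 0.4945 -0.1764  0.136 ]]
91.21735742575282 0.19739570047832244
[[ 0.53971073 -0.18624076  0.137     ]]
```

Request:
play_rows --increments '[[[0.54,-0.01,0,0,0,0,1],[0.54,-0.01,0,0,0,0,1],[0.54,-0.01,0.3,0,0,0,1],[0.54,-0.01,0.5,0,0,0,1],[0.54,-0.01,0.69,0,0,0,1],[0.54,-0.01,0.69,0,0,0,1]]]'

```text
time: 4.1
position: [0.5387, -0.1821, 0.221]
tool_rot: [-0.438, -3.106, -0.003]
ft_force: [-1.2, 0.0, 0.4]
grip_width: 1.0
grip_force: 0.0
```

```bash
python3 st.py
python3 - <<'E'
from m import *
snap("top","t2.png"); a=cv2.imread("pics/t2.png")[110:250,230:430]
snap("wrist","w3.png"); b=cv2.imread("pics/w3.png")
cv2.imwrite("pics/c3.png",np.vstack([cv2.resize(a,(400,280),interpolation=2),cv2.resize(b,(400,300))]))
E
```

```text
{'time': 4.1, 'joint_positions': [-0.18, 0.211, 0.523, 1.765, -0.114, 1.2, 1.666], 'position': [0.539, -0.182, 0.221], 'tool_rot': [-0.438, -3.106, -0.003], 'ft_force': [-1.181, 0.012, 0.419], 'torque': [0.028, -0.017, 0.014], 'grip_force': 0.0, 'grip_width': 1.0}
[[-0.961, 0.277, -0.004], [0.277, 0.961, 0.003], [0.005, 0.002, -1.0]]
```

View pics/c3.png

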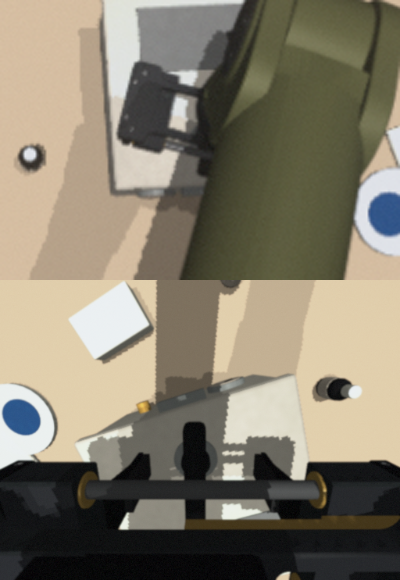

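The bar sits between the open fingers (bar end at about (195,425) in the composite). I'll nudge about 3 mm to centre on it and close.

Request:
play_rows --increments '[[[-0.03,-0.03,0,0,0,0,1],[-0.03,-0.03,0,0,0,0,-1],[-0.03,-0.03,0,0,0,0,-1],[-0.03,-0.03,0,0,0,0,-1],[-0.03,-0.03,0,0,0,0,-1],[-0.03,-0.03,0,0,0,0,-1],[-0.03,-0.03,0,0,0,0,-1],[-0.03,-0.03,0,0,0,0,-1]]]' --squeeze 20

```text
time: 5.0
position: [0.5415, -0.1898, 0.2232]
tool_rot: [-0.446, -3.11, -0.0]
ft_force: [-0.9, 0.1, -0.0]
grip_width: 0.445
grip_force: 0.0
```

```bash
python3 st.py
```

```text
{'time': 5.0, 'joint_positions': [-0.172, 0.218, 0.529, 1.753, -0.117, 1.202, 1.675], 'position': [0.542, -0.19, 0.223], 'tool_rot': [-0.446, -3.11, -0.0], 'ft_force': [-0.922, 0.051, -0.012], 'torque': [0.008, 0.004, -0.022], 'grip_force': 0.0, 'grip_width': 0.445}
[[-0.96, 0.281, -0.0], [0.281, 0.96, 0.0], [0.0, 0.0, -1.0]]
```

Request:
play_rows --increments '[[[0.02,0.035,0,0,0,0,-1],[0.02,0.035,0,0,0,0,-1],[0.02,0.035,0,0,0,0,-1],[0.02,0.035,0,0,0,0,-1],[0.02,0.035,0,0,0,0,-1],[0.02,0.035,0,0,0,0,-1],[0.02,0.035,0,0,0,0,-1],[0.02,0.035,0,0,0,0,-1]]]'

```text
time: 5.8
position: [0.5397, -0.1882, 0.2231]
tool_rot: [-0.448, -3.109, 0.005]
ft_force: [-1.3, -5.7, 0.0]
grip_width: 0.184
grip_force: 20.0
```

```bash
python3 st.py
```

```text
{'time': 5.8, 'joint_positions': [-0.176, 0.213, 0.528, 1.759, -0.111, 1.2, 1.667], 'position': [0.54, -0.188, 0.223], 'tool_rot': [-0.448, -3.109, 0.005], 'ft_force': [-1.263, -5.742, 0.042], 'torque': [-1.186, 0.377, 0.035], 'grip_force': 19.997, 'grip_width': 0.184}
[[-0.959, 0.283, -0.001], [0.283, 0.959, -0.003], [0.0, -0.003, -1.0]]
```

The bar is gripped, with the opening at 16 mm. I'll ease the side load and turn the first 40 degrees, following the sink.

Request:
play_rows --increments '[[[0,-0.02,0.005,0,0,0.055,-1],[0,-0.02,0.01,0,0,0.11,-1],[0,-0.02,0.015,0,0,0.165,-1],[0,-0.02,0.02,0,0,0.22,-1],[0,-0.02,0.025,0,0,0.275,-1],[0,-0.02,0.03,0,0,0.33,-1],[0,-0.02,0.035,0,0,0.385,-1],[0,-0.02,0.04,0,0,0.44,-1]]]'

```text
time: 6.6
position: [0.5392, -0.1877, 0.2191]
tool_rot: [-1.476, -2.771, 0.001]
ft_force: [-3.4, -0.3, 2.1]
grip_width: 0.178
grip_force: 20.0
```

```bash
python3 st.py
```

```text
{'time': 6.6, 'joint_positions': [-0.244, 0.225, 0.609, 1.765, -0.137, 1.196, 0.996], 'position': [0.539, -0.188, 0.219], 'tool_rot': [-1.476, -2.771, 0.001], 'ft_force': [-3.415, -0.338, 2.137], 'torque': [-0.272, 0.656, 0.142], 'grip_force': 19.975, 'grip_width': 0.178}
[[-0.558, 0.83, -0.002], [0.83, 0.558, 0.0], [0.002, -0.001, -1.0]]
```

Request:
play_rows --increments '[[[0,0,0.005,0,0,0.055,-1],[0,0,0.01,0,0,0.11,-1],[0,0,0.015,0,0,0.165,-1],[0,0,0.02,0,0,0.22,-1],[0,0,0.025,0,0,0.275,-1],[0,0,0.03,0,0,0.33,-1],[0,0,0.033,0,0,0.36,-1],[0,0,0.033,0,0,0.36,-1]]]'

```text
time: 7.4
position: [0.5392, -0.1875, 0.2158]
tool_rot: [-2.187, -2.252, 0.001]
ft_force: [-4.6, 0.9, 2.4]
grip_width: 0.182
grip_force: 20.0
```

```bash
python3 st.py
```

```text
{'time': 7.4, 'joint_positions': [-0.304, 0.237, 0.681, 1.771, -0.16, 1.192, 0.453], 'position': [0.539, -0.187, 0.216], 'tool_rot': [-2.187, -2.252, 0.001], 'ft_force': [-4.599, 0.911, 2.39], 'torque': [-0.068, 0.865, 0.014], 'grip_force': 20.002, 'grip_width': 0.182}
[[-0.029, 1.0, -0.002], [1.0, 0.029, 0.001], [0.001, -0.002, -1.0]]
```

Nearly there, with tool x at 91.7 degrees. I'll press on in small steps to the stop, watching the torque.

Request:
play_rows --increments '[[[0,0,0.001,0,0,0.015,-1],[0,0,0.002,0,0,0.03,-1],[0,0,0.002,0,0,0.04,-1],[0,0,0.002,0,0,0.04,-1],[0,0,0.002,0,0,0.04,-1]]]'

```text
time: 7.9
position: [0.5392, -0.1875, 0.2155]
tool_rot: [-2.255, -2.184, 0.002]
ft_force: [-5.2, 0.9, 2.0]
grip_width: 0.183
grip_force: 20.3
```

```bash
python3 st.py
```

```text
{'time': 7.9, 'joint_positions': [-0.31, 0.238, 0.689, 1.772, -0.162, 1.191, 0.393], 'position': [0.539, -0.187, 0.216], 'tool_rot': [-2.255, -2.184, 0.002], 'ft_force': [-5.164, 0.933, 2.039], 'torque': [-0.107, 1.005, 0.361], 'grip_force': 20.257, 'grip_width': 0.183}
[[0.032, 0.999, -0.002], [0.999, -0.032, 0.001], [0.001, -0.002, -1.0]]
```

Request:
play_rows --increments '[[[0,0,0,0,0,0.02,-1],[0,0,0,0,0,0.03,-1],[0,0,0,0,0,0.03,-1]]]'

```text
time: 8.2
position: [0.5392, -0.1877, 0.2155]
tool_rot: [-2.307, -2.13, 0.002]
ft_force: [-5.2, 0.3, 2.1]
grip_width: 0.193
grip_force: 21.0
```

```bash
python3 st.py
```

```text
{'time': 8.2, 'joint_positions': [-0.316, 0.24, 0.695, 1.772, -0.164, 1.191, 0.347], 'position': [0.539, -0.188, 0.215], 'tool_rot': [-2.307, -2.13, 0.002], 'ft_force': [-5.229, 0.34, 2.076], 'torque': [-0.16, 1.106, 0.551], 'grip_force': 21.038, 'grip_width': 0.193}
[[0.079, 0.997, -0.002], [0.997, -0.079, 0.0], [0.0, -0.002, -1.0]]
```

The torque rose to 0.55 N m and the pads are starting to slip round the bar, so it is on the stop. I'll open, lift and check.

Request:
play_rows --increments '[[[0,0,0,0,0,0,1],[0,0,0,0,0,0,1],[0,0,0,0,0,0,1],[0,0,0,0,0,0,1],[0,0,0,0,0,0,1],[0,0,0,0,0,0,1]]]'

```text
time: 8.8
position: [0.5402, -0.1877, 0.2158]
tool_rot: [2.309, 2.13, 0.001]
ft_force: [0.9, 0.2, -0.2]
grip_width: 0.649
grip_force: 0.0
```

Request:
play_rows --increments '[[[0,0,-0.3,0,0,0,1],[0,0,-0.6,0,0,0,1],[0,0,-1,0,0,0,1],[0,0,-1,0,0,0,1]]]'

```text
time: 9.2
position: [0.5422, -0.189, 0.3214]
tool_rot: [2.304, 2.125, 0.01]
ft_force: [0.5, -0.5, 0.5]
grip_width: 0.972
grip_force: 0.0
```

Request:
play_rows --increments '[[[0.5,1,-0.3,0,0,0,1],[0.5,1,-0.3,0,0,0,1],[0.5,1,-0.3,0,0,0,1],[0.5,1,-0.3,0,0,0,1]]]'

```text
time: 9.6
position: [0.646, -0.1434, 0.3446]
tool_rot: [2.305, 2.135, -0.001]
ft_force: [-1.2, 0.0, 0.2]
grip_width: 1.002
grip_force: 0.0
```

```bash
python3 st.py
python3 - <<'E'
from h import *
snap("wrist","w4.png"); snap("scene","s4.png")
a,b=[cv2.resize(cv2.imread("pics/"+f),(400,300)) for f in("w4.png","s4.png")]
cv2.imwrite("pics/c4.png",np.hstack([a,b]))
E
```

```text
{'time': 9.6, 'joint_positions': [-0.319, 0.376, 0.677, 1.359, -0.233, 1.486, 0.267], 'position': [0.646, -0.143, 0.345], 'tool_rot': [2.305, 2.135, -0.001], 'ft_force': [-1.234, 0.018, 0.172], 'torque': [-0.099, 0.093, 0.033], 'grip_force': 0.0, 'grip_width': 1.002}
[[0.076, 0.997, -0.0], [0.997, -0.076, -0.0], [-0.001, -0.0, -1.0]]
```

View pics/c4.png

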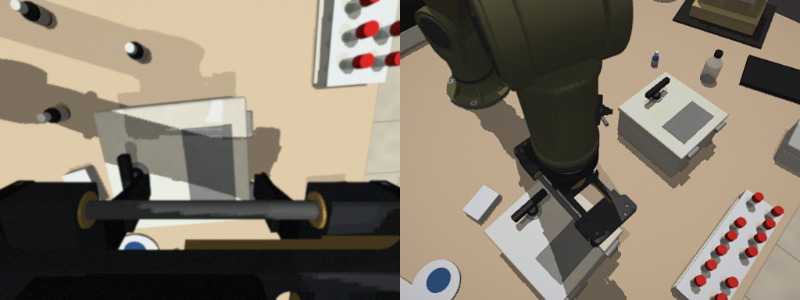

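The scene view shows the loose bar now side to side, parallel to the tight one, at about (530,206) in the composite. I'll measure its angle.

Run:
```python
from m import *
for t in (35,45,60):
  try:
    bar(("scene","s4.png"),(138,230,192,290),0.172,thr=t); 
  except ValueError: print("none")
bar(("scene","s0.png"),(308,90,350,128),0.172,thr=60); bar(("scene","s4.png"),(308,90,350,130),0.172,thr=60)
```

```text
('scene', 's4.png') area 450 ctr [ 0.5493 -0.1892  0.172 ] size [0.0882 0.0342] world ang deg 90.3 px [[142.0, 277.0], [183.0, 240.0], [195.0, 254.0], [154.0, 291.0]]
('scene', 's4.png') area 528 ctr [ 0.5491 -0.1892  0.172 ] size [0.0882 0.0346] world ang deg 90.0 px [[141.0, 277.0], [183.0, 240.0], [195.0, 254.0], [154.0, 291.0]]
('scene', 's4.png') area 697 ctr [ 0.5496 -0.1892  0.172 ] size [0.0884 0.0358] world ang deg 90.0 px [[141.0, 277.0], [183.0, 240.0], [196.0, 255.0], [154.0, 292.0]]
('scene', 's0.png') area 404 ctr [0.5468 0.2588 0.172 ] size [0.0968 0.041 ] world ang deg 86.8 px [[312.0, 120.0], [342.0, 97.0], [352.0, 110.0], [322.0, 133.0]]
('scene', 's4.png') area 376 ctr [0.5442 0.261  0.172 ] size [0.0994 0.0395] world ang deg 93.0 px [[313.0, 122.0], [339.0, 95.0], [351.0, 107.0], [324.0, 133.0]]
```

```bash
python3 -c "from bench import ctrl; print(ctrl.close_job())"
```

```text
the job is handed in; nothing more can be done
None
```

I turned the loose chamber's T-handle (the right-hand one) clockwise to its stop, let go, moved the arm clear and handed the job in at about 9.7 s; the bar measured 90° (side to side) afterwards, and the arm never touched the other chamber.

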